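# Put away the small ware after the gravimetric practical

## Robot

A 6-joint arm with a two-finger parallel gripper is mounted at the origin on the work surface. World frame = base frame: x ahead of the robot, y to its left, z up, the work surface at z = 0. Lengths are in m, angles in rad, forces in N, time in s.
With the tool pointing down it reaches from about 0.425 to 0.95 m from the base axis. Payload 3.5 kg.
Tool frame: the origin (TCP) lies between the finger pads; the fingertips stand 14 mm ahead of it and the grasp point (between the pads) lies 5 mm behind it; z points along the fingers, y is the direction in which the jaws open and shut (so a half turn about z gives the same grasp; the last joint's range is limited). The gripper opens to 85 mm and grips with 20 to 120 N. Pads are 22 mm wide; open, the fingers measure 114 mm over their backs; the gripper's body (76 mm by 85 mm) begins 54 mm behind the grasp point. The pads swing forward as they close: fully open they stand 13 mm farther back than shut.
Start: joints at [1.171, 0.286, 1.577, -0, 1.279, -0.15], TCP at [0.167, 0.654, 0.245] pointing down, gripper open.
Joint ranges: [-2.77, 2.77], [-0.9, 2.22], [0.21, 2.48], [-1.53, 4.67], [0.24, 2.81], [-2.84, 2.84]. Speed limits (rad/s): [2.79, 2.79, 3.14, 3.14, 3.14, 3.14].

## Interface

Orientations are given as a unit quaternion [x, y, z, w].
In Python, from plant import ctrl gives the robot as it stands. The module is installed in compiled form; this text tells all that it offers.
- The arm moves only by the tool servo_tool, never from a script. Its argument "increments" is text: rows parted by semicolons, each of 7 numbers parted by spaces: the turn, a rotation vector about the tool's x, y, z in rad, then the shift along the tool's x, y, z in cm, then the finger opening in cm, from 0 to 8.54. In form: ax ay az dx dy dz claw; .... A call has 1 to 10 rows; each row is the pose to reach, as a shift and turn from the pose commanded when the call began, along the tool's axes at that moment; what a row does not reach only later rows make up. A row lasts 1/12 s, in which the tool goes at most 41.7 mm and 7.16 degrees, less where a joint would pass 70% of its speed; a pose out of reach is approached as far as the arm can. A call with a gripper value outside its range is refused whole. The fingers move at their own pace and stop on an object; "grip_force" is the grip in N (left out, the last holds). Time passes only in rows, so rows that repeat a pose let the fingers close. It gives the time, the measured TCP pose, the force and the opening at its end, in the units of the state.
- ctrl.get_state(): the state, without advancing time (a new reading comes with each control period).
- ctrl.read_camera(name): name is "scene" or "top"; returns (picture, depth): 384x512x3 uint8, red, green, blue; 384x512 float32, m along the optical axis (not along the pixel's ray), 0 where there is no reading.
- ctrl.camera_info(name): a dict with "camera_matrix" (3x3 intrinsics, pixels), "world_to_cam" (4x4, takes a point from world to camera coordinates). Camera axes: x right, y down, z forward; pixel columns grow to the right and rows downward; lengths in m; the calibration is good to about 2 mm. A picture is of the moment at which its call begins. camera_info takes no time and is no camera call.
- ctrl.sign_off(): hands the job in, once; it reports no verdict.
The state is a dict: "time": time; "qpos": joint angles; "dq": joint speeds; "joint_efforts": joint torques, N m; "eef_pos": TCP position; "tcp_rot": TCP orientation; "contact_force": force on the tool from outside, world axes, zero at the start; "wrist_torque": the same for the moment, N m; "opening": opening from 0.0 (shut) to 1.0 (fully open).
Only numpy, scipy, OpenCV 4.12 (cv2) and the standard library are available. Lean on these libraries where they do the work, as an engineer would, in place of code of your own. Each camera call takes 0.05 s, during which the arm holds its last target.

## Task

Put the small ware away: stand the amber bottle in a free bay of the white bottle rack, put the two loose rubber stoppers in the grey stopper bin so that each rests on its floor, and stand the crucible upright in the steel tray with its lid properly seated on it. Set the bottle, crucible and lid down rather than dropping them, and leave the bottle and the covered crucible that are already put away standing where they are.

Things in the scene. Friction and masses are not known exactly. Their poses are not given: they have to be found in the camera images.
- bottle_center (a point): The bottle to put away, standing loose on the bench: amber glass reagent bottle with paper label and black screw cap; round body 42 mm diameter up to 62 mm, then the shoulder and a cap 25 mm wide, 92 mm tall in all; the point is its centre, 46 mm above its foot; z along its axis, up when upright. About 0.14 kg.
- stopper_a_center (a point): Loose black rubber stopper standing on the bench, narrow end down: 30 mm diameter at the foot, 36 mm at the top, 34 mm tall; the point is its centre, 17 mm above its foot; z along its axis, up. About 35 g.
- stopper_b_center (a point): A second loose stopper, just like stopper_a, standing elsewhere on the bench; same sizes and centre point.
- crucible_center (a point): Open white porcelain crucible standing on the bench: foot 28 mm diameter, widening to 46 mm, straight-sided over the top 12 mm; 40 mm tall, hollow, 40 mm inside at the mouth; the point is its centre, 20 mm above its foot; z along its axis, up. About 45 g. (The wide shallow dish, 68 mm across, is not it.)
- lid_center (a point): White porcelain lid of the crucible, lying knob up: disc 50 mm diameter, 4 mm thick; under it a boss 24 mm wide, 3 mm deep, that drops inside the crucible's mouth; on top a knob 13 mm diameter, 14 mm tall. 21 mm tall in all; the point is its centre, 10.5 mm above its underside (knob: from 3.5 mm below to 10.5 above). Seated, it is 27.5 mm above the crucible's centre point. z up. 25 g.
- rack: White plastic bottle rack, fixed, 66 mm (its x) by 190 mm (its y), origin at the centre of its underside, z up. Three open bays in a row along y, each 58 x 58 mm inside, centred at y = -62, 0 and +62 mm; walls 4 mm thick, 25 mm high, floor 4 mm thick. The bay at y = -62 mm holds the stored bottle; the others are free, either will do. It may be in any of three places.
- bin: Grey plastic stopper bin, fixed, 110 mm (its x) by 190 mm (its y), origin at the centre of its underside, z up; open, undivided, walls 3 mm thick, 28 mm high, floor 3 mm thick. One more such stopper (already put away; not reported) stands in it within 10 mm of x = 0, y = -62 mm; the rest is empty. It may be in any of three places.
- tray: Stainless-steel crucible tray, fixed, 110 mm (its x) by 180 mm (its y), 116 x 188 mm over its rolled lip, origin at the centre of its underside, z up; walls 2 mm thick and 12 mm high, floor 3 mm thick. The covered crucible stands in its -y half; the +y half is empty. It may stand in any of three places.
- stored_bottle_center (a point): Bottle already in the rack, to be left as it is: amber glass reagent bottle with paper label and black screw cap; round body 42 mm diameter up to 62 mm, then the shoulder and a cap 25 mm wide, 92 mm tall in all; the point is its centre, 46 mm above its foot; z along its axis, up when upright.
- covered_crucible_center (a point): Crucible with its lid on, already in the steel tray, to be left as it is: lid 50 mm diameter, 58 mm tall to the top of its knob; the point is its centre, 29 mm above its foot.
There are look-alikes about, which are no part of the job. What is shaped like the part that bears lid_center but turquoise is not meant.

How it is judged:
At the end, for the whole second after the job is handed in: Bottle upright (0.15 rad) on the floor of a free rack bay; both stoppers in the bin, centres under 32 mm above its underside; crucible upright (0.1 rad) on the tray floor; lid level (0.12 rad), knob up, seated on the crucible within 10 mm of its axis; all at rest (x of bottle_center in the frame of rack between -0.016 and 0.016 m and y of bottle_center in the frame of rack between -0.031 and 0.093 m and z of bottle_center in the frame of rack between 0.04 and 0.058 m and angle between bottle's own z axis and vertical below 0.15 rad and linear speed of each of bottle, stopper_a, stopper_b, crucible, lid below 0.02 m/s and x of stopper_a_center in the frame of bin between -0.052 and 0.052 m and y of stopper_a_center in the frame of bin between -0.092 and 0.092 m and z of each of stopper_a_center, stopper_b_center in the frame of bin below 0.032 m and x of stopper_b_center in the frame of bin between -0.052 and 0.052 m and y of stopper_b_center in the frame of bin between -0.092 and 0.092 m and x of crucible_center in the frame of tray between -0.045 and 0.045 m and y of crucible_center in the frame of tray between -0.08 and 0.08 m and z of crucible_center in the frame of tray between 0.015 and 0.029 m and angle between crucible's own z axis and vertical below 0.1 rad and horizontal distance between lid_center and crucible_center below 0.01 m and z of lid_center in the frame of crucible_center between 0.023 and 0.033 m and angle between lid's own z axis and vertical below 0.12 rad); the robot touches nothing.
It fails at once if the bottle already in the rack is moved more than 25 mm or tipped over 0.35 rad (distance of stored_bottle_center from where it was at the start of the episode above 0.025 m or angle between stored_bottle's own z axis and vertical above 0.35 rad).
It fails at once if the covered crucible already in the tray is moved more than 25 mm or tipped over 0.35 rad (distance of covered_crucible_center from where it was at the start of the episode above 0.025 m or angle between covered_crucible's own z axis and vertical above 0.35 rad).
It fails at once if the bottle is dropped: it falls free of the fingers faster than 0.8 m/s (a fall of about 33 mm) (linear speed of bottle above 0.8 m/s and contact force between bottle and the fingers below 0.01 N).
It fails at once if the crucible is dropped: it falls free of the fingers faster than 0.8 m/s (a fall of about 33 mm) (linear speed of crucible above 0.8 m/s and contact force between crucible and the fingers below 0.01 N).
It fails at once if the lid is dropped: it falls free of the fingers faster than 0.8 m/s (a fall of about 33 mm) (linear speed of lid above 0.8 m/s and contact force between lid and the fingers below 0.01 N).
It also fails if it takes over 128 s, if anything falls off the work surface, if the arm or the gripper's body presses on something with over 40 N, if the wrist force passes 120 N, or if a joint passes its speed limit or range.

## Working session

There is one attempt and no reset: what is moved stays moved. The work goes in short steps, Python scripts to look and compute and a tool call to move; the robot and the scene stay as the last step left them, time stands still between calls to the robot, and variables do not carry over. Pictures are saved under pics/ and viewed, and the job is handed in when it is done.

Besides the shell and the picture viewer there is one more tool, called after "Request:" in YAML: its name, and indented under it one key for each argument. servo_tool: Moves the arm, as the interface text tells. Its arguments: {"type":"object","properties":{"increments":{"type":"string"},"grip_force":{"type":"number"}},"required":["increments"]}

```bash
mkdir -p pics
cat > h.py <<'E'
import numpy as np, cv2
from plant import ctrl
def cam(n):
    i=ctrl.camera_info(n); return np.array(i["camera_matrix"]),np.array(i["world_to_cam"])
def pts(n,depth):
    K,T=cam(n); v,u=np.mgrid[0:depth.shape[0],0:depth.shape[1]]
    d=depth; P=np.stack([(u-K[0,2])/K[0,0]*d,(v-K[1,2])/K[1,1]*d,d,np.ones_like(d)],-1)
    return (P@np.linalg.inv(T).T)[...,:3]
def ray(n,u,v,z):
    K,T=cam(n); R=T[:3,:3]; c=-R.T@T[:3,3]; d=R.T@np.array([(u-K[0,2])/K[0,0],(v-K[1,2])/K[1,1],1])
    return c+d*(z-c[2])/d[2]
def proj(n,p):
    K,T=cam(n); q=T[:3,:3]@np.array(p)+T[:3,3]; q=K@q; return q[:2]/q[2]
E
python3 - <<'E'
from h import *
for n in("scene","top"):
    im,d=ctrl.read_camera(n); cv2.imwrite(f"pics/{n}0.png",cv2.cvtColor(im,cv2.COLOR_RGB2BGR)); np.savez(f"pics/{n}0.npz",im=im,d=d)
    K,T=cam(n); print(n,K.round(1).tolist(),(-T[:3,:3].T@T[:3,3]).round(3),T[:3,:3].round(3).tolist())
print(ctrl.get_state())
E
```

```text
scene [[421.0, 0.0, 251.8], [0.0, 421.0, 187.0], [0.0, 0.0, 1.0]] [1.208 0.473 0.918] [[-0.556, 0.831, 0.001], [0.573, 0.384, -0.724], [-0.603, -0.402, -0.689]]
top [[408.9, 0.0, 258.0], [0.0, 408.9, 192.6], [0.0, 0.0, 1.0]] [ 0.395 -0.031  1.119] [[-0.017, -1.0, -0.021], [-0.993, 0.019, -0.114], [0.115, 0.019, -0.993]]
{'time': 0.1, 'qpos': array([ 1.17101862e+00,  2.87102210e-01,  1.57805451e+00, -2.75192552e-05,
        1.27861085e+00, -1.50012126e-01]), 'dq': array([-5.40087666e-06, -6.51914196e-04, -5.74811370e-03,  8.97197864e-04,
       -2.40577113e-03, -2.95323788e-05]), 'joint_efforts': array([ 9.15586497e-04, -4.07293081e+01, -2.93700886e+01, -1.40161451e-04,
        3.32360229e-03,  3.06357879e-05]), 'eef_pos': array([0.16660253, 0.65352116, 0.24405577]), 'tcp_rot': array([ 1.24554415e-01,  9.92212182e-01, -1.05020569e-03, -2.82508949e-04]), 'contact_force': array([-0.04933158, -0.37287928,  0.08986804]), 'wrist_torque': array([-0.04449533,  0.01347273,  0.03266998]), 'opening': 0.9975650454509823}
```

View pics/scene0.png

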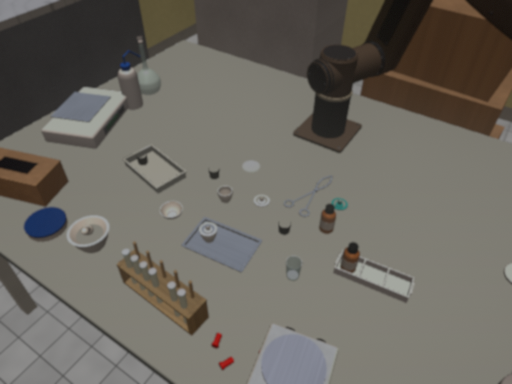

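View pics/top0.png

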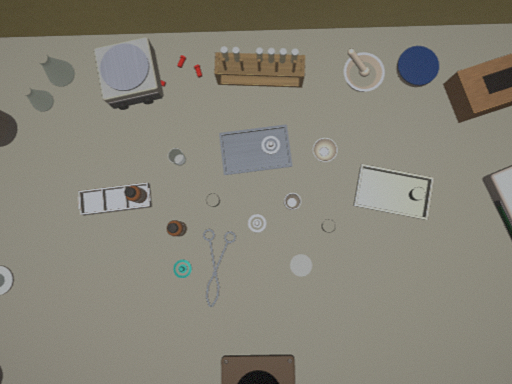

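Run:
```python
from h import *
im=np.load("pics/top0.npz")["im"][100:320,70:450]
cv2.imwrite("pics/top0z.png",cv2.resize(im[...,::-1],None,fx=2.1,fy=2.1,interpolation=cv2.INTER_CUBIC))
im=np.load("pics/scene0.npz")["im"][140:310,110:430]
cv2.imwrite("pics/scene0z.png",cv2.resize(im[...,::-1],None,fx=2.5,fy=2.5,interpolation=cv2.INTER_CUBIC))
```

```text
(no output)
```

View pics/top0z.png

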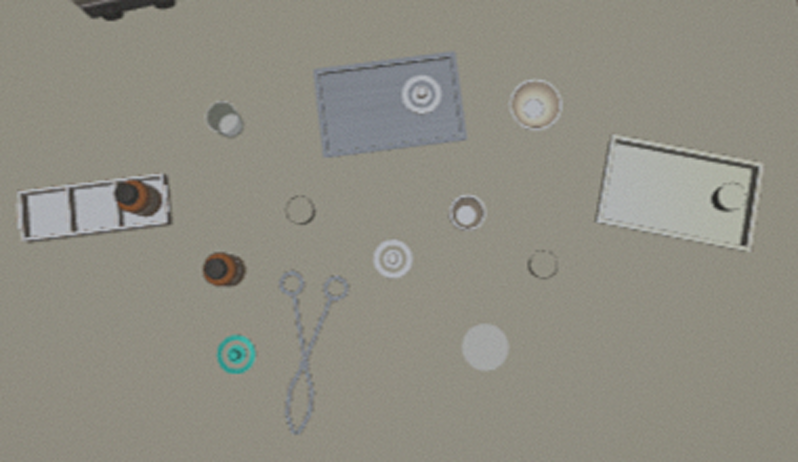

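View pics/scene0z.png

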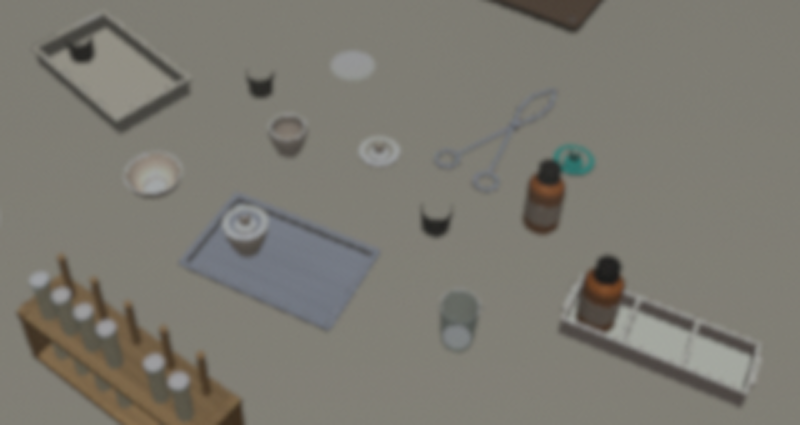

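Run:
```python
from h import *
for n in("top","scene"):
    d=np.load(f"pics/{n}0.npz")["d"]; P=pts(n,d)
    bench=P[(P[...,2]<.01)&(P[...,2]>-.01)&(abs(P[...,1])<.35)&(P[...,0]>.35)&(P[...,0]<.8)]; print(n,bench[:,2].mean(),bench[:,2].std())
    boxes=dict(bottle=(177,228),sa=(213,200),sb=(329,226),cru=(293,201),lid=(257,223),stored=(135,194),cov=(271,145),sbin=(419,194))
    for k,(u,v) in boxes.items():
        c=ray("top",u,v,.03)
        m=(np.hypot(P[...,0]-c[0],P[...,1]-c[1])<.045)&(P[...,2]>.008)
        Q=P[m]; zt=np.percentile(Q[:,2],96)
        lo=Q[Q[:,2]>(zt-.006)]
        r=cv2.minEnclosingCircle((lo[:,:2]*1000).astype(np.float32))
        print(k,"n",len(Q),"zt",zt.round(4),"top mean",lo[:,:2].mean(0).round(4),"circ",np.round(r[0],1),round(r[1],1),len(lo), "all",((Q[:,:2].max(0)+Q[:,:2].min(0))/2).round(4),np.ptp(Q[:,:2],axis=0).round(3))
```

```text
top 0.0004543400330131275 0.002433593223676421
bottle n 259 zt 0.0946 top mean [0.4298 0.2062] circ [430.  206.4] 12.1 73 all [0.4295 0.2055] [0.041 0.041]
sa n 15 zt 0.034 top mean [0.5043 0.109 ] circ [504.6 110.5] 17.7 7 all [0.5044 0.0965] [0.035 0.054]
sb n 16 zt 0.0356 top mean [ 0.4283 -0.1923] circ [ 429.7 -196.2] 17.6 11 all [ 0.4295 -0.1958] [0.034 0.034]
cru n 162 zt 0.0431 top mean [ 0.4968 -0.1031] circ [ 496.4 -102.1] 22.6 55 all [ 0.4958 -0.1019] [0.043 0.045]
lid n 34 zt 0.0238 top mean [ 0.4399 -0.0083] circ [441.3  -6.3] 5.5 4 all [ 0.4392 -0.0073] [0.041 0.046]
stored n 511 zt 0.0966 top mean [0.5227 0.3149] circ [522.6 315.5] 12.8 77 all [0.521  0.3213] [0.072 0.081]
cov n 200 zt 0.0578 top mean [ 0.6456 -0.0458] circ [642.5 -40.7] 13.9 15 all [ 0.6445 -0.0565] [0.074 0.072]
sbin n 179 zt 0.0363 top mean [ 0.5079 -0.4404] circ [ 504.  -451.8] 35.8 25 all [ 0.5034 -0.4385] [0.07  0.075]
scene 0.0007565321232912073 0.002174206581352943
bottle n 378 zt 0.0929 top mean [0.4314 0.2073] circ [430.8 207.5] 14.6 56 all [0.433  0.2078] [0.04  0.042]
sa n 74 zt 0.0348 top mean [0.5137 0.1165] circ [505.4 112.6] 17.5 23 all [0.5071 0.1129] [0.029 0.033]
sb n 59 zt 0.0355 top mean [ 0.4384 -0.1881] circ [ 431.4 -191. ] 18.8 16 all [ 0.4314 -0.1927] [0.037 0.031]
cru n 199 zt 0.0408 top mean [ 0.4967 -0.101 ] circ [ 496.2 -100.7] 25.3 65 all [ 0.4966 -0.1002] [0.047 0.048]
lid n 42 zt 0.0201 top mean [ 0.4441 -0.0045] circ [442.4  -5.2] 6.8 12 all [ 0.4429 -0.0043] [0.043 0.047]
stored n 700 zt 0.0967 top mean [0.525  0.3173] circ [523.6 317.9] 12.9 72 all [0.5218 0.3222] [0.071 0.079]
cov n 244 zt 0.0564 top mean [ 0.6521 -0.0406] circ [652.8 -31.7] 18.9 21 all [ 0.6494 -0.0563] [0.05  0.071]
sbin n 185 zt 0.0352 top mean [ 0.5116 -0.4357] circ [ 506.9 -451.3] 38.2 33 all [ 0.5046 -0.446 ] [0.073 0.065]
```

Run:
```python
from h import *
z=np.load("pics/top0.npz"); im,d=z["im"],z["d"]
zm=lambda p:(p[0]/2.1+70-.25,p[1]/2.1+100-.25)
C=dict(rack=([(18,190),(165,174),(171,222),(23,241)],.025,(.066,.19)),tray=([(315,70),(455,53),(466,138),(325,157)],.012,(.116,.188)),bin=([(611,135),(762,163),(748,250),(597,221)],.028,(.11,.19)))
lab=cv2.cvtColor(im,cv2.COLOR_RGB2LAB).astype(float)
bg=cv2.GaussianBlur(cv2.medianBlur(im,3),(0,0),1)
labb=cv2.cvtColor(bg,cv2.COLOR_RGB2LAB).astype(float)
ben=np.median(labb[100:330,100:440].reshape(-1,3),axis=0)
diff=np.abs(labb-ben).sum(-1)
for k,(c,h,s) in C.items():
    W=np.array([ray("top",*zm(p),h)[:2] for p in c]); 
    print(k,"eye corners",W.round(3).tolist(),W.mean(0).round(4))
    q=np.array([zm(p) for p in c]); m=np.zeros(diff.shape,np.uint8)
    cc=q.mean(0); cv2.fillPoly(m,[np.int32(cc+(q-cc)*1.1)],255)
    mk=((diff>12)&(m>0)).astype(np.uint8); mk=cv2.morphologyEx(mk,cv2.MORPH_OPEN,np.ones((3,3)))
    cs,_=cv2.findContours(mk,0,2); ct=max(cs,key=cv2.contourArea).reshape(-1,2)
    R=np.array([ray("top",*p,h)[:2] for p in ct]); r=cv2.minAreaRect((R*1000).astype(np.float32)); print("  rect",np.round(r[0],1),np.round(r[1],1),round(r[2],2))
for k,(u,v,h) in dict(sa=(300,210,.034),sb=(543,264,.034),cru=(467,211,.04),lid=(393,259,.009),lidk=(393,257.5,.021),cov=(421,94,.046),bot=(215,269,.092),sto=(128,194,.092),sbin=(729,196,.037)).items(): print(k,ray("top",*zm((u,v)),h).round(4))
```

```text
rack eye corners [[0.538, 0.478], [0.555, 0.287], [0.492, 0.278], [0.471, 0.47]] [0.514  0.3784]
  rect [513.4 378.2] [ 67.  201.5] 4.0
tray eye corners [[0.692, 0.093], [0.71, -0.092], [0.596, -0.104], [0.575, 0.081]] [ 0.6432 -0.0055]
  rect [643.2  -4.2] [120.5 189.3] 6.18
bin eye corners [[0.593, -0.289], [0.553, -0.478], [0.443, -0.453], [0.483, -0.266]] [ 0.518  -0.3715]
  rect [ 514.9 -369.9] [191.1 108.4] 77.66
sa [0.5036 0.111  0.034 ]
sb [ 0.4296 -0.1946  0.034 ]
cru [ 0.4977 -0.1007  0.04  ]
lid [ 0.4403 -0.0057  0.009 ]
lidk [ 0.4417 -0.006   0.021 ]
cov [ 0.648  -0.0458  0.046 ]
bot [0.4288 0.2058 0.092 ]
sto [0.5214 0.3124 0.092 ]
sbin [ 0.5107 -0.4306  0.037 ]
```

```bash
cat > go.py <<'E'
import sys; from h import *
from scipy.spatial.transform import Rotation as R
def go(x,y,z,yaw):
    s=ctrl.get_state(); p=s["eef_pos"]; r=R.from_quat(s["tcp_rot"]); yw=yaw
    tx=np.array([np.sin(yw),-np.cos(yw),0]); ty=np.array([np.cos(yw),np.sin(yw),0]); T=R.from_matrix(np.c_[tx,ty,[0,0,-1.]])
    rv=(r.inv()*T).as_rotvec(); dl=r.inv().apply(np.array([x,y,z])-p)*100
    print("turn",rv.round(4),"shift cm",dl.round(2),"| t",round(s["time"],2),"pos",p.round(4),"q",s["qpos"].round(2),"open",round(s["opening"],3))
if __name__=="__main__": go(*map(float,sys.argv[1:]))
E
python3 go.py .4305 .207 .17 0.1
```

```text
Traceback (most recent call last):
  File "go.py", line 8, in <module>
    if __name__=="__main__": go(*map(float,sys.argv[1:]))
                             ~~^^^^^^^^^^^^^^^^^^^^^^^^^^
  File "go.py", line 5, in go
    tx=np.array([np.sin(yw),-np.cos(yw),0]); ty=np.array([np.cos(yw),np.sin(yw),0]); T=R.from_matrix(np.c_[tx,ty,[0,0,-1.]])
                                                                                       ~~~~~~~~~~~~~^^^^^^^^^^^^^^^^^^^^^^^^
  File "scipy/spatial/transform/_rotation.pyx", line 1143, in scipy.spatial.transform._rotation.Rotation.from_matrix
ValueError: Non-positive determinant (left-handed or null coordinate frame) in rotation matrix 0: [[ 0.09983342  0.99500417  0.        ]
 [-0.99500417  0.09983342  0.        ]
 [ 0.          0.         -1.        ]].
```

```bash
sed -i 's/\[np.sin(yw),-np.cos(yw),0\]/[-np.sin(yw),np.cos(yw),0]/' go.py; python3 go.py .4305 .207 .17 0.1
```

```text
turn [-2.100e-03  1.100e-03  1.221e+00] shift cm [-36.61 -36.73   7.47] | t 0.1 pos [0.1666 0.6535 0.2441] q [ 1.17  0.29  1.58 -0.    1.28 -0.15] open 0.998
```

Request:
servo_tool:
  increments: "0 0 1.22 -36.6 -36.7 7.5 7.5;0 0 1.22 -36.6 -36.7 7.5 7.5;0 0 1.22 -36.6 -36.7 7.5 7.5;0 0 1.22 -36.6 -36.7 7.5 7.5;0 0 1.22 -36.6 -36.7 7.5 7.5;0 0 1.22 -36.6 -36.7 7.5 7.5;0 0 1.22 -36.6 -36.7 7.5 7.5;0 0 1.22 -36.6 -36.7 7.5 7.5;0 0 1.22 -36.6 -36.7 7.5 7.5;0 0 1.22 -36.6 -36.7 7.5 7.5"
  grip_force: 40

```text
time: 0.93
eef_pos: [0.377, 0.2972, 0.1851]
tcp_rot: [0.672, 0.74, -0.0, -0.0]
contact_force: [0.3, 0.5, -0.5]
opening: 0.881
```

```bash
python3 go.py .4305 .207 .13 0.1
```

```text
turn [-0.0002  0.0001 -0.0043] shift cm [-9.49  4.46  5.51] | t 0.93 pos [0.377  0.2972 0.1851] q [ 0.46 -0.09  2.1  -0.    1.13  0.36] open 0.881
```

Request:
servo_tool:
  increments: "0 0 0 -9.5 4.5 5.5 7.5;0 0 0 -9.5 4.5 5.5 7.5;0 0 0 -9.5 4.5 5.5 7.5;0 0 0 -9.5 4.5 5.5 7.5;0 0 0 -9.5 4.5 5.5 7.5;0 0 0 -9.5 4.5 5.5 7.5"

```text
time: 1.43
eef_pos: [0.431, 0.2093, 0.1307]
tcp_rot: [0.671, 0.742, -0.0, -0.0]
contact_force: [0.7, 0.5, -0.0]
opening: 0.874
```

```bash
python3 go.py .4305 .207 .042 0.1
python3 - <<'E'
from h import *
for n in("top","scene"):
    im,d=ctrl.read_camera(n); P=pts(n,d)
    u,v=proj(n,[.4305,.207,.09]).astype(int); im=im[max(v-60,0):v+60,u-70:u+70]
    cv2.imwrite(f"pics/{n}1.png",cv2.resize(im[...,::-1],None,fx=4,fy=4,interpolation=cv2.INTER_CUBIC));
E
```

```text
turn [-0.0004 -0.0003  0.0004] shift cm [-0.23 -0.07  8.87] | t 1.43 pos [0.431  0.2093 0.1307] q [ 0.24 -0.02  2.14  0.    1.02  0.14] open 0.874
```

View pics/top1.png

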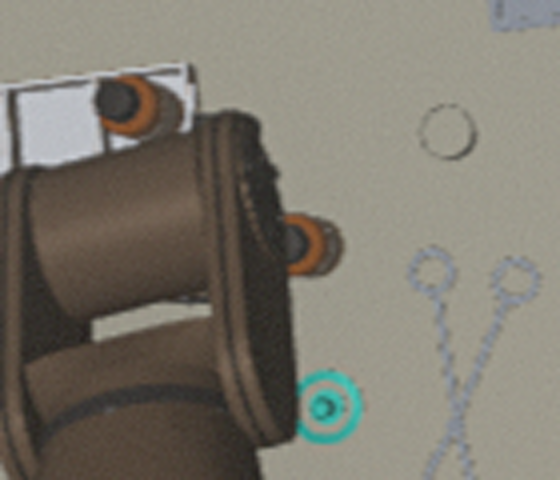

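View pics/scene1.png

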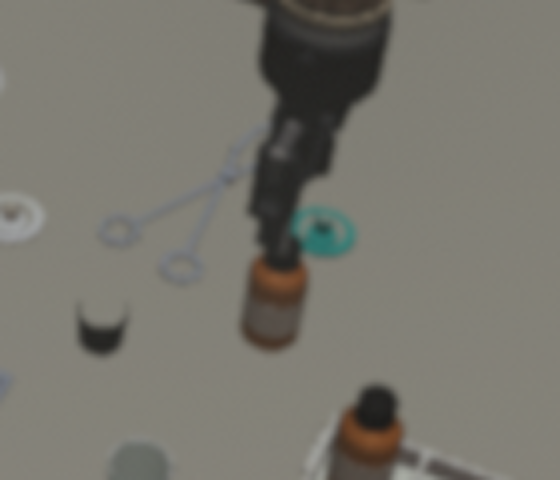

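Run:
```python
from h import *
c=proj("scene",[.4305,.207,.09]).astype(int)
for p in([.431,.209,.117],[.471,.213,.117],[.391,.205,.117],[.4305,.207,.092]): print((proj("scene",p)-c+[70,60])*4)
im,d=ctrl.read_camera("scene"); im=im[c[1]-70:c[1]+40,c[0]-50:c[0]+60]
im=cv2.convertScaleAbs(im,alpha=2.0,beta=10)
cv2.imwrite("pics/scene1b.png",cv2.resize(im[...,::-1],None,fx=5,fy=5,interpolation=cv2.INTER_CUBIC))
```

```text
[287.58814638 215.69420637]
[266.05585531 254.29977595]
[308.15935632 178.81177364]
[280.45133453 239.9556847 ]
```

View pics/scene1b.png

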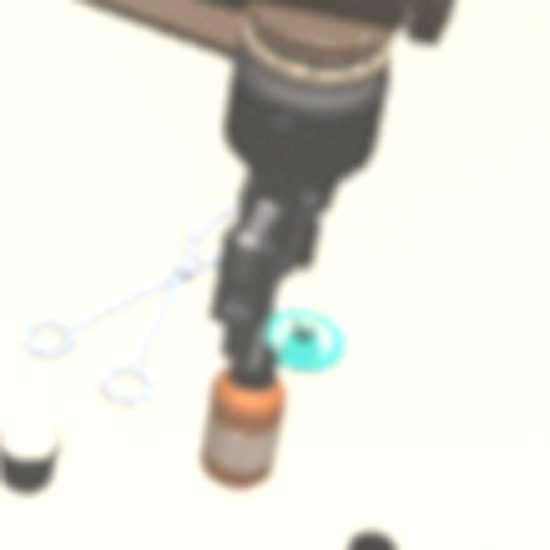

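Request:
servo_tool:
  increments: "0 0 0 -0.2 -0.1 2.5 7.5;0 0 0 -0.2 -0.1 5 7.5;0 0 0 -0.2 -0.1 7 7.5;0 0 0 -0.2 -0.1 8.4 7.5;0 0 0 -0.2 -0.1 8.8 7.5;0 0 0 -0.2 -0.1 8.8 7.5;0 0 0 -0.2 -0.1 8.8 5.5;0 0 0 -0.2 -0.1 8.8 4.5;0 0 0 -0.2 -0.1 8.8 3.5;0 0 0 -0.2 -0.1 8.8 3.5"

```text
time: 2.42
eef_pos: [0.4317, 0.2076, 0.0443]
tcp_rot: [0.67, 0.742, 0.001, 0.001]
contact_force: [-0.8, -0.1, 3.3]
opening: 0.474
```

Request:
servo_tool:
  increments: "0 0 0 0 0 0 3.5;0 0 0 0 0 0 3.5;0 0 0 0 0 0 3.5;0 0 0 0 0 0 3.5"

```text
time: 2.75
eef_pos: [0.4317, 0.2076, 0.0443]
tcp_rot: [0.671, 0.742, 0.001, 0.001]
contact_force: [-1.4, 0.3, 5.3]
opening: 0.479
```

```bash
python3 go.py .4305 .207 .14 0.1; python3 -c "
from h import *; print(ctrl.get_state()['contact_force'])"
```

```text
turn [ 0.003  -0.0008  0.0009] shift cm [-0.04 -0.1  -9.57] | t 2.75 pos [0.4317 0.2076 0.0443] q [0.24 0.13 2.18 0.   0.83 0.13] open 0.479
[-1.40484797  0.2787789   5.26126328]
```

Request:
servo_tool:
  increments: "0 0 0 0 0 -1 3.5;0 0 0 0 0 -3 3.5;0 0 0 0 0 -6 3.5;0 0 0 0 0 -9 3.5;0 0 0 0 0 -12 3.5;0 0 0 0 0 -14 3.5;0 0 0 0 0 -14 3.5;0 0 0 0 0 -14 3.5"

```text
time: 3.42
eef_pos: [0.4308, 0.2071, 0.1839]
tcp_rot: [0.671, 0.742, 0.001, 0.001]
contact_force: [0.1, -0.4, -2.0]
opening: 0.48
```

```bash
python3 go.py .508 .440 .19 0.1
python3 - <<'E'
from h import *
print(ctrl.get_state()['contact_force'])
c=proj("scene",[.43,.207,.14]).astype(int)
im,d=ctrl.read_camera("scene"); im=im[max(0,c[1]-60):c[1]+60,c[0]-60:c[0]+60]
cv2.imwrite("pics/scene2.png",cv2.resize(im[...,::-1],None,fx=4,fy=4,interpolation=cv2.INTER_CUBIC))
E
```

```text
turn [ 0.0028 -0.0003  0.0009] shift cm [22.4  10.03 -0.58] | t 3.42 pos [0.4308 0.2071 0.1839] q [ 0.24 -0.1   2.11 -0.    1.13  0.13] open 0.48
[ 0.14168902 -0.38646679 -2.00005728]
```

View pics/scene2.png

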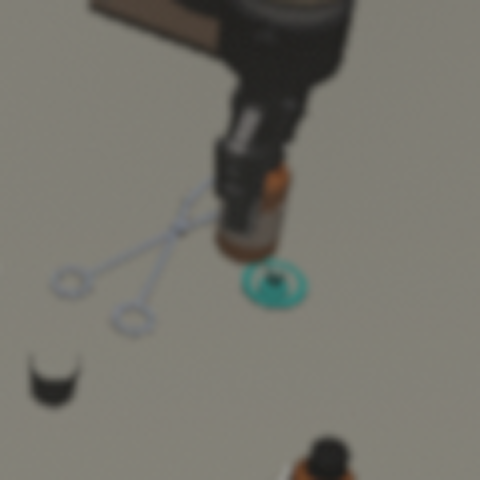

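Request:
servo_tool:
  increments: "0 0 0 22.4 10 0 3.5;0 0 0 22.4 10 0 3.5;0 0 0 22.4 10 0 3.5;0 0 0 22.4 10 0 3.5;0 0 0 22.4 10 0 3.5;0 0 0 22.4 10 0 3.5;0 0 0 22.4 10 0 3.5;0 0 0 22.4 10 0 3.5;0 0 0 22.4 10 0 3.5;0 0 0 22.4 10 0 3.5"

```text
time: 4.3
eef_pos: [0.5064, 0.4386, 0.1809]
tcp_rot: [0.671, 0.742, -0.002, -0.0]
contact_force: [0.4, 0.4, -0.9]
opening: 0.476
```

```bash
python3 go.py .508 .440 .048 0.1
python3 - <<'E'
from h import *
for n in("scene","top"):
    c=proj(n,[.51,.38,.05]).astype(int)
    im,d=ctrl.read_camera(n); im=im[max(0,c[1]-75):c[1]+75,max(0,c[0]-100):c[0]+80]
    cv2.imwrite(f"pics/{n}3.png",cv2.resize(im[...,::-1],None,fx=4,fy=4,interpolation=cv2.INTER_CUBIC))
E
```

```text
turn [-0.003   0.0018  0.0002] shift cm [ 0.15  0.21 13.29] | t 4.3 pos [0.5064 0.4386 0.1809] q [ 0.56  0.33  1.64 -0.    1.17  0.46] open 0.476
```

View pics/scene3.png

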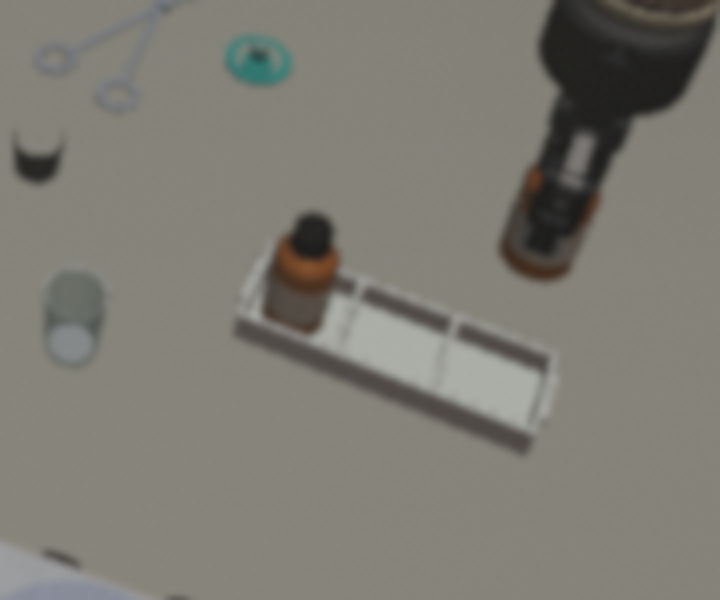

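View pics/top3.png

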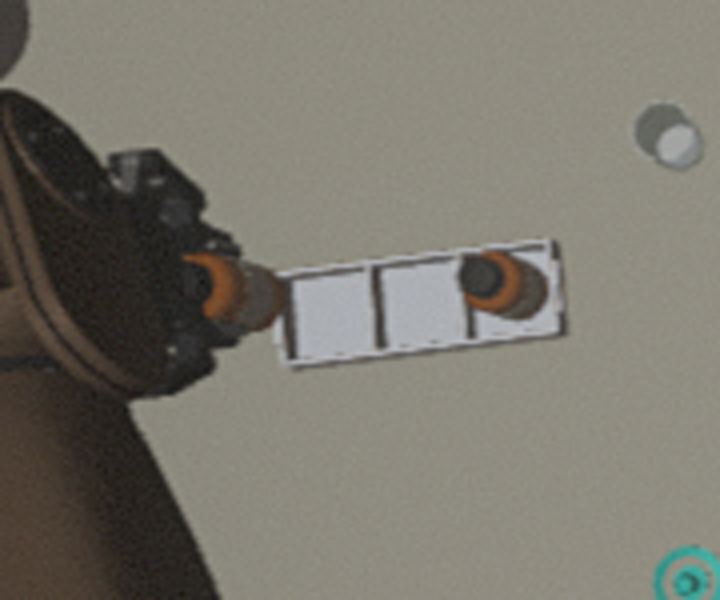

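Run:
```python
from h import *
c=proj("top",[.51,.38,.05]).astype(int); o=np.array([max(0,c[0]-100),max(0,c[1]-75)])
for p,z in(((334,314),.025),((278,275),.025),((292,367),.025),((378,269),.025),((388,350),.025),((552,243),.025),((562,334),.025)):
    q=np.array(p)/4+o-.375; print(p,ray("top",*q,z).round(4))
c=proj("scene",[.51,.38,.05]).astype(int); o=np.array([max(0,c[0]-100),max(0,c[1]-75)])
for p in((555,352),(530,438),(453,325),(272,245),(240,322)):
    q=np.array(p)/4+o-.375; print(p,ray("scene",*q,.025).round(4))
```

```text
(334, 314) [0.507  0.4369 0.025 ]
(278, 275) [0.5344 0.4761 0.025 ]
(292, 367) [0.4716 0.4644 0.025 ]
(378, 269) [0.5372 0.4076 0.025 ]
(388, 350) [0.4819 0.3994 0.025 ]
(552, 243) [0.5526 0.289  0.025 ]
(562, 334) [0.4905 0.2813 0.025 ]
(555, 352) [0.4724 0.4713 0.025 ]
(530, 438) [0.5413 0.4787 0.025 ]
(453, 325) [0.4884 0.4106 0.025 ]
(272, 245) [0.4939 0.2874 0.025 ]
(240, 322) [0.5619 0.2966 0.025 ]
```

Request:
servo_tool:
  increments: "0 0 0 0.2 0.3 2 3.5;0 0 0 0.2 0.3 5 3.5;0 0 0 0.2 0.3 8 3.5;0 0 0 0.2 0.3 10 3.5;0 0 0 0.2 0.3 11.5 3.5;0 0 0 0.2 0.3 12 3.5;0 0 0 0.2 0.3 12 3.5;0 0 0 0.2 0.3 12 3.5"

```text
time: 5.07
eef_pos: [0.5109, 0.4425, 0.0641]
tcp_rot: [0.671, 0.742, 0.001, 0.0]
contact_force: [0.6, -0.2, -0.3]
opening: 0.484
```

```bash
python3 go.py .509 .4405 .048 0.1
python3 - <<'E'
from h import *
for n in("scene",):
    c=proj(n,[.51,.38,.05]).astype(int)
    im,d=ctrl.read_camera(n); im=im[max(0,c[1]-75):c[1]+75,max(0,c[0]-100):c[0]+80]
    cv2.imwrite(f"pics/{n}4.png",cv2.resize(im[...,::-1],None,fx=4,fy=4,interpolation=cv2.INTER_CUBIC))
E
```

```text
turn [ 0.002  -0.001   0.0006] shift cm [-0.18 -0.22  1.61] | t 5.07 pos [0.5109 0.4425 0.0641] q [ 0.56  0.48  1.68 -0.    0.98  0.46] open 0.484
```

View pics/scene4.png

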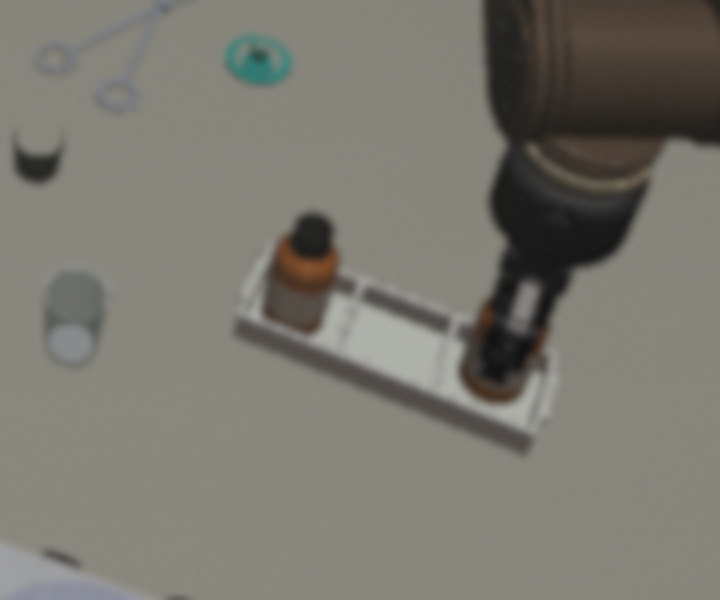

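Request:
servo_tool:
  increments: "0 0 0 -0.2 -0.2 0.5 3.5;0 0 0 -0.2 -0.2 0.9 3.5;0 0 0 -0.2 -0.2 1.2 3.5;0 0 0 -0.2 -0.2 1.4 3.5;0 0 0 -0.2 -0.2 1.5 3.5;0 0 0 -0.2 -0.2 1.6 3.5;0 0 0 -0.2 -0.2 1.6 3.5;0 0 0 -0.2 -0.2 1.6 3.5"

```text
time: 5.78
eef_pos: [0.5082, 0.4402, 0.0484]
tcp_rot: [0.67, 0.742, -0.001, -0.0]
contact_force: [-3.6, -2.6, 7.4]
opening: 0.476
```

```bash
python3 go.py .509 .4405 .048 0.1
```

```text
turn [-0.0011  0.0007  0.0013] shift cm [0.02 0.09 0.04] | t 5.78 pos [0.5082 0.4402 0.0484] q [ 0.56  0.49  1.69 -0.    0.96  0.46] open 0.476
```

Request:
servo_tool:
  increments: "0 0 0 0 0 0 4.6;0 0 0 0 0 0 5.2;0 0 0 0 0 0 6;0 0 0 0 0 0 6.2;0 0 0 0 0 0 6.2;0 0 0 0 0 -2 6.2;0 0 0 0 0 -5 6.2;0 0 0 0 0 -8 6.2;0 0 0 0 0 -11 6.2;0 0 0 0 0 -14 6.2"

```text
time: 6.62
eef_pos: [0.5081, 0.44, 0.1877]
tcp_rot: [0.671, 0.742, -0.0, -0.0]
contact_force: [-0.6, 0.2, -0.4]
opening: 0.726
```

```bash
python3 go.py .504 .1115 .1 0.1
python3 - <<'E'
from h import *
im,d=ctrl.read_camera("scene")
c=proj("scene",[.51,.38,.05]).astype(int); a=im[max(0,c[1]-75):c[1]+75,max(0,c[0]-100):c[0]+80]
cv2.imwrite("pics/scene5.png",cv2.resize(a[...,::-1],None,fx=4,fy=4,interpolation=cv2.INTER_CUBIC))
for i,p in enumerate(([.504,.1115,.03],[.43,-.194,.03])):
    c=proj("scene",p).astype(int); a=im[c[1]-25:c[1]+25,c[0]-25:c[0]+25]; print(c)
    cv2.imwrite(f"pics/stop{i}.png",cv2.resize(a[...,::-1],None,fx=8,fy=8,interpolation=cv2.INTER_CUBIC))
E
```

```text
turn [-0.0004  0.0002  0.0009] shift cm [-32.64  -3.72   8.78] | t 6.62 pos [0.5081 0.44   0.1877] q [0.56 0.33 1.63 0.   1.18 0.46] open 0.726
[283 223]
[213 169]
```

View pics/scene5.png

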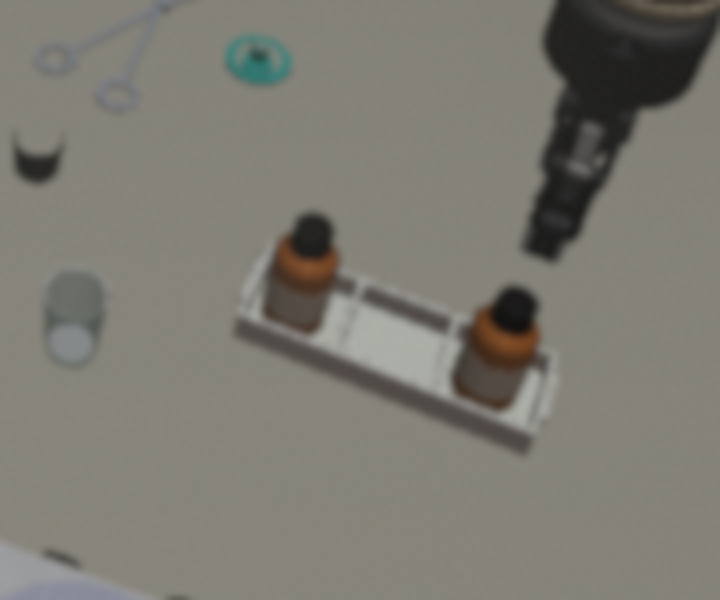

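View pics/stop0.png

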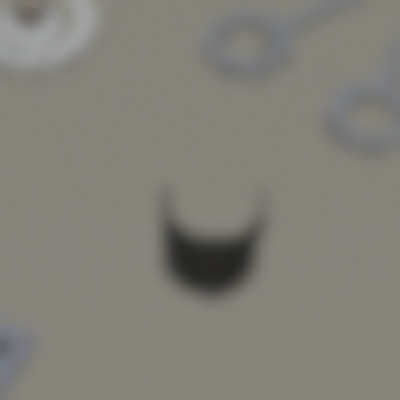

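View pics/stop1.png

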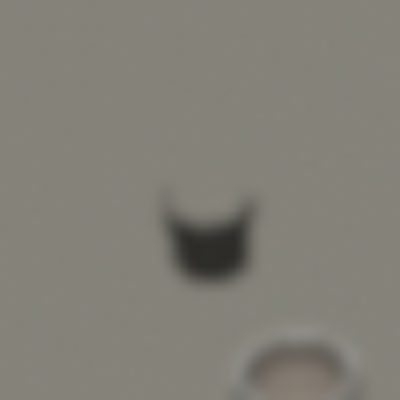

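Run:
```python
from h import *
print(ray("scene",258+214/8-.4,198+190/8-.4,.034),ray("scene",188+210/8-.4,144+187/8-.4,.034))
```

```text
[0.49996183 0.11051407 0.034     ] [ 0.42482354 -0.19603309  0.034     ]
```

Request:
servo_tool:
  increments: "0 0 0 -32.7 -3.8 2 6.2;0 0 0 -32.7 -3.8 2 6.2;0 0 0 -32.7 -3.8 2 6.2;0 0 0 -32.7 -3.8 2 6.2;0 0 0 -32.7 -3.8 2 6.2;0 0 0 -32.7 -3.8 2 6.2;0 0 0 -32.7 -3.8 6 6.2;0 0 0 -32.7 -3.8 8.5 6.2;0 0 0 -32.7 -3.8 8.5 6.2;0 0 0 -32.7 -3.8 8.5 6.2"

```text
time: 7.5
eef_pos: [0.5, 0.1081, 0.097]
tcp_rot: [0.672, 0.741, -0.003, -0.003]
contact_force: [0.3, 0.2, -0.1]
opening: 0.724
```

```bash
python3 go.py .503 .111 .022 0.1
```

```text
turn [-0.0089 -0.0001 -0.0031] shift cm [0.26 0.39 7.5 ] | t 7.5 pos [0.5    0.1081 0.097 ] q [ 0.01  0.11  2.08 -0.    0.96 -0.08] open 0.724
```

Request:
servo_tool:
  increments: "0 0 0 0 0 2.5 6.2;0 0 0 0 0 5 6.2;0 0 0 0 0 7 6.2;0 0 0 0 0 8 6.2;0 0 0 0 0 8 6.2;0 0 0 0 0 8 6.2;0 0 0 0 0 8 4.5;0 0 0 0 0 8 3.2;0 0 0 0 0 8 2.6;0 0 0 0 0 8 2.6"

```text
time: 8.33
eef_pos: [0.505, 0.1112, 0.0236]
tcp_rot: [0.671, 0.742, 0.001, 0.001]
contact_force: [0.7, 0.0, 6.8]
opening: 0.398
```

Request:
servo_tool:
  increments: "0 0 0 0 0 0 2.6;0 0 0 0 0 0 2.6;0 0 0 0 0 0 2.6"

```text
time: 8.58
eef_pos: [0.505, 0.1111, 0.0236]
tcp_rot: [0.671, 0.742, 0.001, 0.001]
contact_force: [-1.1, 0.6, 6.1]
opening: 0.394
```

```bash
python3 go.py .503 .111 .12 0.1
```

```text
turn [ 0.0033 -0.0001  0.0008] shift cm [ 0.01 -0.16 -9.64] | t 8.58 pos [0.505  0.1111 0.0236] q [ 0.02  0.24  2.09  0.    0.8  -0.08] open 0.394
```

Request:
servo_tool:
  increments: "0 0 0 0 0 -2 2.6;0 0 0 0 0 -5 2.6;0 0 0 0 0 -8 2.6;0 0 0 0 0 -10 2.6;0 0 0 0 0 -10 2.6;0 0 0 0 0 -10 2.6"

```text
time: 9.08
eef_pos: [0.5044, 0.1109, 0.1233]
tcp_rot: [0.671, 0.742, 0.001, 0.001]
contact_force: [0.1, 0.1, -1.1]
opening: 0.392
```

```bash
python3 go.py .5265 -.3216 .12 -.21
```

```text
turn [ 3.80e-03 -2.00e-04  3.11e-01] shift cm [-43.26  -2.16   0.34] | t 9.08 pos [0.5044 0.1109 0.1233] q [ 0.02  0.07  2.06 -0.    1.   -0.08] open 0.392
```

Request:
servo_tool:
  increments: "0 0 0.31 -43.3 -2.2 0.3 2.6;0 0 0.31 -43.3 -2.2 0.3 2.6;0 0 0.31 -43.3 -2.2 0.3 2.6;0 0 0.31 -43.3 -2.2 0.3 2.6;0 0 0.31 -43.3 -2.2 0.3 2.6;0 0 0.31 -43.3 -2.2 0.3 2.6;0 0 0.31 -43.3 -2.2 0.3 2.6;0 0 0.31 -43.3 -2.2 0.3 2.6;0 0 0.31 -43.3 -2.2 0.3 2.6;0 0 0.31 -43.3 -2.2 0.3 2.6"

```text
time: 9.92
eef_pos: [0.5229, -0.3064, 0.1163]
tcp_rot: [0.777, 0.629, -0.0, -0.002]
contact_force: [0.5, 0.8, -1.0]
opening: 0.392
```

Request:
servo_tool:
  increments: "0 0 0 0 0 0 2.6"

```text
time: 10.0
eef_pos: [0.5234, -0.3118, 0.1173]
tcp_rot: [0.779, 0.627, -0.001, 0.001]
contact_force: [-0.6, -0.2, 1.3]
opening: 0.395
```

```bash
python3 go.py .5265 -.3216 .0265 -.21;python3 - <<'E'
from h import *
for n in("scene","top"):
    c=proj(n,[.515,-.35,.05]).astype(int)
    im,d=ctrl.read_camera(n); im=im[max(0,c[1]-70):c[1]+60,max(0,c[0]-80):c[0]+80]
    cv2.imwrite(f"pics/{n}6.png",cv2.resize(im[...,::-1],None,fx=4,fy=4,interpolation=cv2.INTER_CUBIC))
E
```

```text
turn [ 0.0002  0.0024 -0.0049] shift cm [-0.87  0.51  9.08] | t 10.0 pos [ 0.5234 -0.3118  0.1173] q [-0.7   0.28  1.84 -0.    1.03 -0.49] open 0.395
```

View pics/scene6.png

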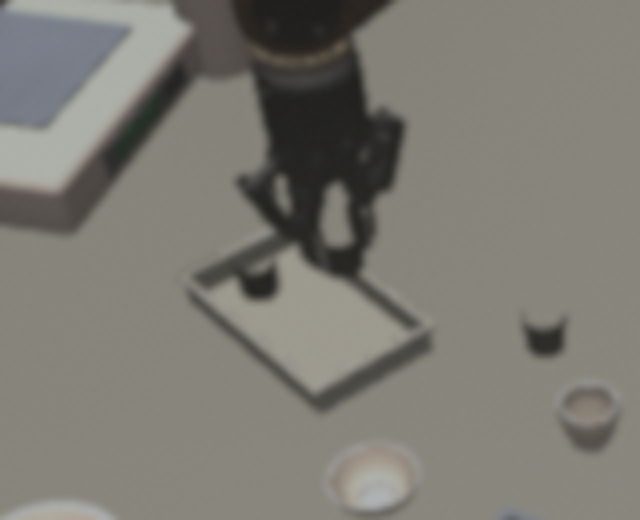

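View pics/top6.png

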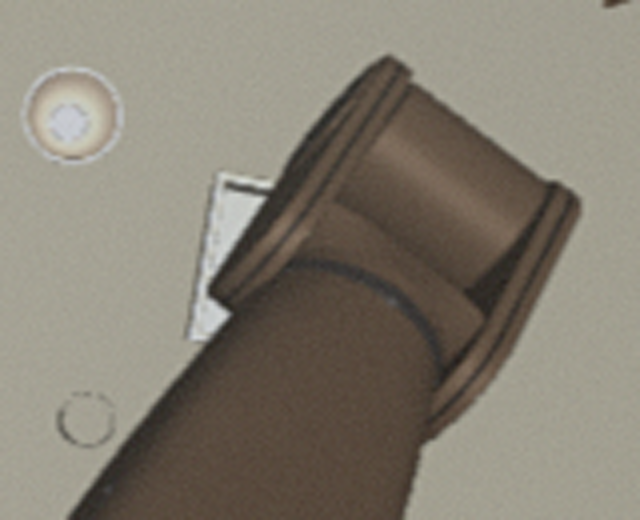

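Request:
servo_tool:
  increments: "0 0 0 -0.7 0.3 2.5 2.6;0 0 0 -0.7 0.3 5 2.6;0 0 0 -0.7 0.3 7 2.6;0 0 0 -0.7 0.3 8 2.6;0 0 0 -0.7 0.3 8.3 2.6;0 0 0 -0.7 0.3 8.5 2.6;0 0 0 -0.7 0.3 8.8 2.6;0 0 0 -0.7 0.3 9 2.6;0 0 0 -0.7 0.3 9 2.6"

```text
time: 10.85
eef_pos: [0.5263, -0.3128, 0.0296]
tcp_rot: [0.777, 0.63, 0.0, 0.001]
contact_force: [-0.2, -0.0, 0.6]
opening: 0.392
```

```bash
python3 go.py .5265 -.3216 .0265 -.21
```

```text
turn [0.0013 0.0007 0.0012] shift cm [-0.85  0.2   0.31] | t 10.85 pos [ 0.5263 -0.3128  0.0296] q [-0.7   0.41  1.85  0.    0.88 -0.49] open 0.392
```

Request:
servo_tool:
  increments: "0 0 0 -0.4 0 0.2 2.6;0 0 0 -0.4 0 0.4 2.6;0 0 0 -0.4 0 0.4 2.6;0 0 0 -0.4 0 0.4 3.8;0 0 0 -0.4 0 0.4 4.8;0 0 0 -0.4 0 0.4 5;0 0 0 -0.4 0 -1 5;0 0 0 -0.4 0 -4 5;0 0 0 -0.4 0 -7 5;0 0 0 -0.4 0 -9 5"

```text
time: 11.68
eef_pos: [0.5259, -0.3173, 0.1225]
tcp_rot: [0.777, 0.63, 0.0, 0.002]
contact_force: [1.3, -1.3, 0.5]
opening: 0.587
```

```bash
python3 go.py .429 -.1945 .1 -.21
```

```text
turn [0.0033 0.0017 0.0011] shift cm [ 10.   -12.04   2.19] | t 11.68 pos [ 0.5259 -0.3173  0.1225] q [-0.71  0.28  1.82  0.    1.03 -0.5 ] open 0.587
```

Request:
servo_tool:
  increments: "0 0 0 10 -12 2.2 6.2;0 0 0 10 -12 2.2 6.2;0 0 0 10 -12 2.2 6.2;0 0 0 10 -12 2.2 6.2;0 0 0 10 -12 2.2 6.2;0 0 0 10 -12 2.2 6.2;0 0 0 10 -12 2.2 6.2;0 0 0 10 -12 2.2 6.2"

```text
time: 12.35
eef_pos: [0.4299, -0.1953, 0.0983]
tcp_rot: [0.777, 0.629, 0.0, 0.002]
contact_force: [0.7, -0.6, 0.3]
opening: 0.727
```

```bash
python3 go.py .429 -.1945 .022 -.21;python3 - <<'E'
from h import *
for n in("scene",):
    c=proj(n,[.5,-.3,.05]).astype(int)
    im,d=ctrl.read_camera(n); im=im[max(0,c[1]-70):c[1]+60,max(0,c[0]-80):c[0]+80]
    cv2.imwrite(f"pics/{n}7.png",cv2.resize(im[...,::-1],None,fx=4,fy=4,interpolation=cv2.INTER_CUBIC))
E
```

```text
turn [0.0031 0.0015 0.0006] shift cm [ 0.07 -0.13  7.63] | t 12.35 pos [ 0.4299 -0.1953  0.0983] q [-0.64  0.02  2.18 -0.    0.95 -0.43] open 0.727
```

View pics/scene7.png

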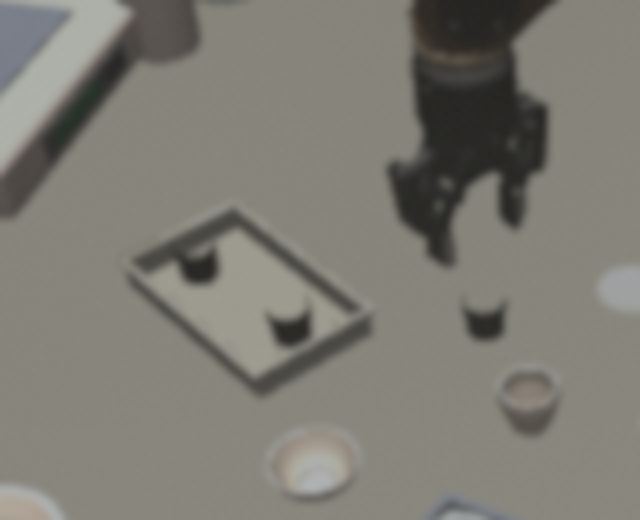

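Request:
servo_tool:
  increments: "0 0 0 0 -0.1 2.5 6.2;0 0 0 0 -0.1 5 6.2;0 0 0 0 -0.1 6.8 6.2;0 0 0 0 -0.1 7.6 6.2;0 0 0 0 -0.1 7.6 6.2;0 0 0 0 -0.1 7.6 6.2;0 0 0 0 -0.1 7.6 4.5;0 0 0 0 -0.1 7.6 3.2;0 0 0 0 -0.1 7.6 2.6;0 0 0 0 -0.1 7.6 2.6"

```text
time: 13.23
eef_pos: [0.4287, -0.1946, 0.0224]
tcp_rot: [0.777, 0.63, 0.0, 0.002]
contact_force: [1.0, 0.1, 4.3]
opening: 0.396
```

Request:
servo_tool:
  increments: "0 0 0 0 0 0 2.6;0 0 0 0 0 0 2.6;0 0 0 0 0 0 2.6;0 0 0 0 0 -2 2.6;0 0 0 0 0 -5 2.6;0 0 0 0 0 -8 2.6;0 0 0 0 0 -10 2.6;0 0 0 0 0 -10 2.6;0 0 0 0 0 -10 2.6"

```text
time: 13.98
eef_pos: [0.4278, -0.1939, 0.1218]
tcp_rot: [0.777, 0.63, 0.0, 0.001]
contact_force: [-0.7, 0.3, -1.1]
opening: 0.398
```

```bash
python3 go.py .516 -.3705 .12 -.21
```

```text
turn [0.0024 0.0011 0.0011] shift cm [-15.45  12.29   0.22] | t 13.98 pos [ 0.4278 -0.1939  0.1218] q [-0.64 -0.03  2.17 -0.    1.   -0.43] open 0.398
```

Request:
servo_tool:
  increments: "0 0 0 -15.4 12.3 0.2 2.6;0 0 0 -15.4 12.3 0.2 2.6;0 0 0 -15.4 12.3 0.2 2.6;0 0 0 -15.4 12.3 0.2 2.6;0 0 0 -15.4 12.3 0.2 2.6;0 0 0 -15.4 12.3 0.2 2.6;0 0 0 -15.4 12.3 0.2 2.6;0 0 0 -15.4 12.3 0.2 2.6;0 0 0 -15.4 12.3 2 2.6;0 0 0 -15.4 12.3 5 2.6"

```text
time: 14.82
eef_pos: [0.5172, -0.37, 0.0736]
tcp_rot: [0.777, 0.63, 0.0, 0.003]
contact_force: [-0.3, -0.6, 0.4]
opening: 0.394
```

```bash
python3 go.py .516 -.3705 .0254 -.21
```

```text
turn [0.0056 0.0035 0.0022] shift cm [-0.05 -0.14  4.82] | t 14.82 pos [ 0.5172 -0.37    0.0736] q [-0.78  0.39  1.79  0.    0.96 -0.57] open 0.394
```

Request:
servo_tool:
  increments: "0 0 0 0 0 1.5 2.6;0 0 0 0 0 3 2.6;0 0 0 0 0 4 2.6;0 0 0 0 0 4.4 2.6;0 0 0 0 0 4.6 2.6;0 0 0 0 0 4.7 2.6;0 0 0 0 0 4.7 2.6"

```text
time: 15.4
eef_pos: [0.5161, -0.37, 0.0254]
tcp_rot: [0.777, 0.63, -0.0, 0.0]
contact_force: [-1.4, 0.8, 3.6]
opening: 0.391
```

Request:
servo_tool:
  increments: "0 0 0 0 0 0 3.8;0 0 0 0 0 0 4.8;0 0 0 0 0 0 5;0 0 0 0 0 -1 5;0 0 0 0 0 -4 5;0 0 0 0 0 -7 5;0 0 0 0 0 -9 5;0 0 0 0 0 -9 5"

```text
time: 16.07
eef_pos: [0.5186, -0.3725, 0.1209]
tcp_rot: [0.777, 0.63, 0.001, 0.006]
contact_force: [0.4, -0.6, 1.3]
opening: 0.585
```

```bash
python3 go.py .4965 -.101 .1 .1
```

```text
turn [ 0.0088  0.0079 -0.3089] shift cm [26.12 -7.81  1.84] | t 16.07 pos [ 0.5186 -0.3725  0.1209] q [-0.78  0.33  1.77  0.    1.04 -0.57] open 0.585
```

Request:
servo_tool:
  increments: "0 0 -0.31 25.9 -7.6 1.6 7;0 0 -0.31 25.9 -7.6 1.6 7;0 0 -0.31 25.9 -7.6 1.6 7;0 0 -0.31 25.9 -7.6 1.6 7;0 0 -0.31 25.9 -7.6 1.6 7;0 0 -0.31 25.9 -7.6 1.6 7;0 0 -0.31 25.9 -7.6 1.6 7;0 0 -0.31 25.9 -7.6 1.6 7;0 0 -0.31 25.9 -7.6 1.6 7;0 0 -0.31 25.9 -7.6 1.6 7"

```text
time: 16.9
eef_pos: [0.4955, -0.1014, 0.0979]
tcp_rot: [0.671, 0.742, -0.0, 0.0]
contact_force: [-0.4, 0.0, -0.1]
opening: 0.818
```

```bash
python3 go.py .497 -.101 .023 .1;python3 - <<'E'
from h import *
for n in("scene",):
    c=proj(n,[.5,-.2,.05]).astype(int)
    im,d=ctrl.read_camera(n); im=im[max(0,c[1]-70):c[1]+60,max(0,c[0]-80):c[0]+80]
    cv2.imwrite(f"pics/{n}8.png",cv2.resize(im[...,::-1],None,fx=4,fy=4,interpolation=cv2.INTER_CUBIC))
E
```

```text
turn [0.0005 0.0007 0.001 ] shift cm [0.03 0.15 7.49] | t 16.9 pos [ 0.4955 -0.1014  0.0979] q [-0.4   0.09  2.1  -0.    0.95 -0.5 ] open 0.818
```

View pics/scene8.png

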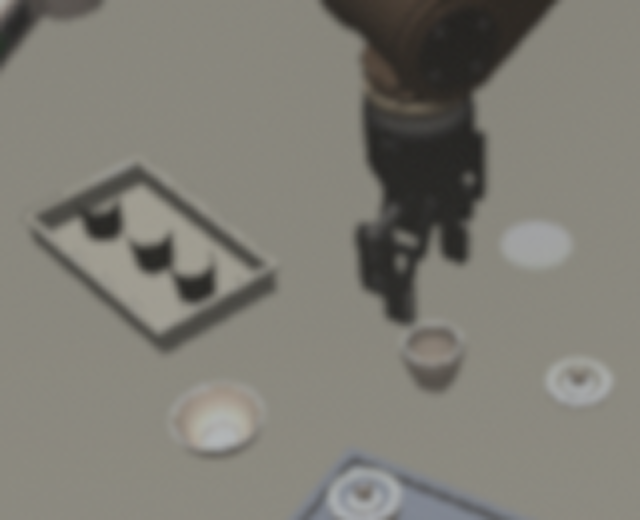

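Request:
servo_tool:
  increments: "0 0 0 0 0.1 2.5 7;0 0 0 0 0.1 5 7;0 0 0 0 0.1 6.8 7;0 0 0 0 0.1 7.4 7;0 0 0 0 0.1 7.4 7;0 0 0 0 0.1 7.4 7;0 0 0 0 0.1 7.4 5.5;0 0 0 0 0.1 7.4 4.5;0 0 0 0 0.1 7.4 3.8;0 0 0 0 0.1 7.4 3.8"
  grip_force: 30

```text
time: 17.78
eef_pos: [0.4974, -0.1013, 0.0254]
tcp_rot: [0.67, 0.742, 0.0, 0.002]
contact_force: [0.3, -1.8, 4.9]
opening: 0.514
```

Request:
servo_tool:
  increments: "0 0 0 0 0 0 3.8;0 0 0 0 0 0 3.8;0 0 0 0 0 0 3.8;0 0 0 0 0 0 3.8"

```text
time: 18.12
eef_pos: [0.4974, -0.1013, 0.0254]
tcp_rot: [0.67, 0.742, 0.0, 0.002]
contact_force: [-2.4, -0.7, 6.7]
opening: 0.518
```

Request:
servo_tool:
  increments: "0 0 0 0 0 -1 3.8;0 0 0 0 0 -3 3.8;0 0 0 0 0 -5.5 3.8;0 0 0 0 0 -8 3.8;0 0 0 0 0 -8 3.8;0 0 0 0 0 -8 3.8"

```text
time: 18.62
eef_pos: [0.4971, -0.1008, 0.1058]
tcp_rot: [0.67, 0.742, 0.001, 0.002]
contact_force: [-0.4, 0.8, -0.9]
opening: 0.52
```

```bash
python3 go.py .638 .045 .1 .1;python3 - <<'E'
from h import *
im,d=ctrl.read_camera("scene")
c=proj("scene",[.5,-.1,.1]).astype(int); a=im[max(0,c[1]-50):c[1]+50,max(0,c[0]-60):c[0]+60]
cv2.imwrite("pics/scene9.png",cv2.resize(a[...,::-1],None,fx=5,fy=5,interpolation=cv2.INTER_CUBIC))
E
```

```text
turn [0.0036 0.0018 0.0012] shift cm [13.08 15.48  0.61] | t 18.62 pos [ 0.4971 -0.1008  0.1058] q [-0.4   0.08  2.09  0.    0.97 -0.5 ] open 0.52
```

View pics/scene9.png

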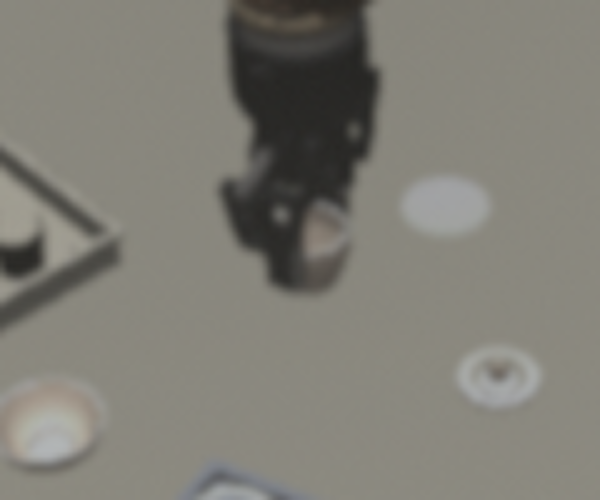

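Request:
servo_tool:
  increments: "0 0 0 13.1 15.5 0 3.8;0 0 0 13.1 15.5 0 3.8;0 0 0 13.1 15.5 0 3.8;0 0 0 13.1 15.5 0 3.8;0 0 0 13.1 15.5 0 3.8;0 0 0 13.1 15.5 0 3.8;0 0 0 13.1 15.5 0 3.8;0 0 0 13.1 15.5 0 3.8"

```text
time: 19.33
eef_pos: [0.6355, 0.0455, 0.1015]
tcp_rot: [0.67, 0.742, -0.001, -0.002]
contact_force: [-0.5, 0.5, -0.2]
opening: 0.518
```

```bash
python3 go.py .638 .045 .0285 .1;python3 - <<'E'
from h import *
im,d=ctrl.read_camera("scene")
c=proj("scene",[.63,.0,.05]).astype(int); a=im[max(0,c[1]-50):c[1]+50,max(0,c[0]-60):c[0]+60]
cv2.imwrite("pics/scene10.png",cv2.resize(a[...,::-1],None,fx=5,fy=5,interpolation=cv2.INTER_CUBIC))
E
```

```text
turn [-0.0045 -0.0005  0.0015] shift cm [-0.08  0.28  7.3 ] | t 19.33 pos [0.6355 0.0455 0.1015] q [-0.09  0.36  1.77 -0.    1.02 -0.19] open 0.518
```

View pics/scene10.png

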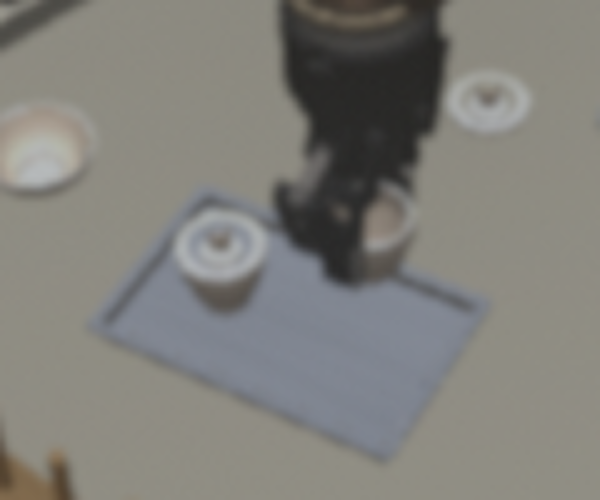

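Request:
servo_tool:
  increments: "0 0 0 0 0 2.5 3.8;0 0 0 0 0 4.5 3.8;0 0 0 0 0 6 3.8;0 0 0 0 0 6.6 3.8;0 0 0 0 0 6.9 3.8;0 0 0 0 0 7.2 3.8;0 0 0 0 0 7.4 3.8;0 0 0 0 0 7.5 3.8;0 0 0 0 0 7.5 3.8"

```text
time: 20.13
eef_pos: [0.6376, 0.0453, 0.0295]
tcp_rot: [0.671, 0.742, 0.0, 0.001]
contact_force: [0.6, 0.3, 0.1]
opening: 0.516
```

```bash
python3 go.py .638 .045 .0285 .1
```

```text
turn [0.0012 0.0002 0.001 ] shift cm [-0.04  0.03  0.1 ] | t 20.13 pos [0.6376 0.0453 0.0295] q [-0.09  0.46  1.79 -0.    0.9  -0.19] open 0.516
```

Request:
servo_tool:
  increments: "0 0 0 0 0 0.1 3.8;0 0 0 0 0 0.2 3.8;0 0 0 0 0 0.2 3.8;0 0 0 0 0 0.2 3.8"

```text
time: 20.47
eef_pos: [0.6378, 0.0454, 0.0285]
tcp_rot: [0.67, 0.742, 0.0, 0.0]
contact_force: [-2.7, 0.3, 6.0]
opening: 0.518
```

Request:
servo_tool:
  increments: "0 0 0 0 0 0 4.8;0 0 0 0 0 0 5.4;0 0 0 0 0 0 6;0 0 0 0 0 0 6.2;0 0 0 0 0 0 6.2;0 0 0 0 0 -2 6.2;0 0 0 0 0 -5 6.2;0 0 0 0 0 -8 6.2;0 0 0 0 0 -9 6.2;0 0 0 0 0 -9 6.2"

```text
time: 21.3
eef_pos: [0.6397, 0.0452, 0.1209]
tcp_rot: [0.67, 0.742, 0.002, 0.003]
contact_force: [0.4, 0.0, 0.5]
opening: 0.724
```

```bash
python3 go.py .4415 -.006 .1 .1
```

```text
turn [0.0077 0.0015 0.0011] shift cm [ -3.09 -20.25   1.94] | t 21.3 pos [0.6397 0.0452 0.1209] q [-0.09  0.33  1.76 -0.    1.04 -0.19] open 0.724
```

Request:
servo_tool:
  increments: "0 0 0 -3.1 -20.1 1.7 5;0 0 0 -3.1 -20.1 1.7 4;0 0 0 -3.1 -20.1 1.7 4;0 0 0 -3.1 -20.1 1.7 4;0 0 0 -3.1 -20.1 1.7 4;0 0 0 -3.1 -20.1 1.7 4;0 0 0 -3.1 -20.1 1.7 4;0 0 0 -3.1 -20.1 1.7 4;0 0 0 -3.1 -20.1 1.7 4"

```text
time: 22.05
eef_pos: [0.4417, -0.0059, 0.1001]
tcp_rot: [0.67, 0.742, 0.0, 0.001]
contact_force: [0.6, -0.5, 0.8]
opening: 0.464
```

```bash
python3 go.py .4415 -.0055 .024 .1;python3 - <<'E'
from h import *
im,d=ctrl.read_camera("scene")
for i,p in enumerate(([.44,-.005,.03],[.638,.045,.03])):
    c=proj("scene",p).astype(int); a=im[max(0,c[1]-40):c[1]+40,max(0,c[0]-50):c[0]+50]
    cv2.imwrite(f"pics/scene11{i}.png",cv2.resize(a[...,::-1],None,fx=6,fy=6,interpolation=cv2.INTER_CUBIC))
print(proj("scene",[.4415,-.0055,.021])-proj("scene",[.44,-.005,.03]).astype(int)+[50,40])
E
```

```text
turn [0.0013 0.0004 0.0012] shift cm [ 0.04 -0.03  7.61] | t 22.05 pos [ 0.4417 -0.0059  0.1001] q [-0.24 -0.06  2.24  0.    0.95 -0.35] open 0.464
[49.86472876 43.21073205]
```

View pics/scene110.png

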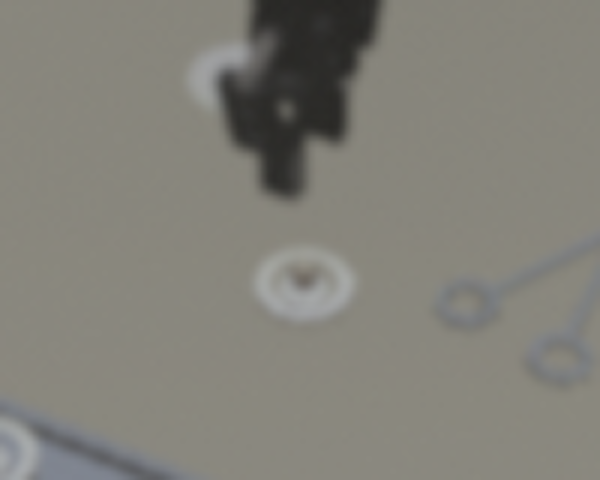

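View pics/scene111.png

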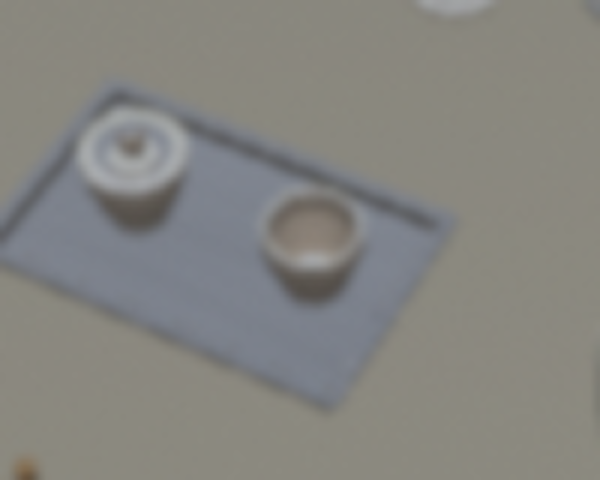

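Run:
```python
from h import *
o=proj("scene",[.44,-.005,.03]).astype(int)-[50,40]
for z in(.007,.014,.021):print((proj("scene",[.4415,-.0055,z])-o)*6+2.5)
print(ray("scene",*(np.array([305,284])-2.5)/6+o,.007))
o=proj("scene",[.638,.045,.03]).astype(int)-[50,40]
print("cru",ray("scene",*(np.array([312,230])-2.5)/6+o,.043))
print((proj("scene",[.638,.045,.043])-o)*6+2.5)
im,d=ctrl.read_camera("top"); P=pts("top",d)
for n in("top","scene"):
    im,d=ctrl.read_camera(n);P=pts(n,d)
    m=(np.hypot(P[...,0]-.638,P[...,1]-.045)<.035)&(P[...,2]>.036); Q=P[m][:,:2]
    print(n,len(Q),Q.mean(0),(Q.max(0)+Q.min(0))/2,np.ptp(Q,axis=0),P[m][:,2].max(),cv2.minEnclosingCircle((Q*1000).astype(np.float32)))
```

```text
[301.2555298  281.32748294]
[301.47113361 271.58288888]
[301.68837256 261.76439232]
[ 0.44204465 -0.00288741  0.007     ]
cru [0.6390567  0.04822903 0.043     ]
[307.41224118 225.26603748]
top 69 [0.63627221 0.04374323] [0.63664393 0.04382827] [0.04504797 0.04345779] 0.046282722330842185 ((637.0604248046875, 44.8172607421875), 23.21010971069336)
scene 92 [0.63790325 0.04603663] [0.63780836 0.0463649 ] [0.04580474 0.04472763] 0.04824358026316489 ((637.34326171875, 45.95152282714844), 23.63770294189453)
```

Request:
servo_tool:
  increments: "0 0 0 0.1 0 2.5 4;0 0 0 0.1 0 5 4;0 0 0 0.1 0 6.5 4;0 0 0 0.1 0 7.2 4;0 0 0 0.1 0 7.6 4;0 0 0 0.1 0 7.6 4;0 0 0 0.1 0 7.6 4;0 0 0 0.1 0 7.6 4"
  grip_force: 25

```text
time: 22.92
eef_pos: [0.4413, -0.0049, 0.0249]
tcp_rot: [0.67, 0.742, 0.001, 0.001]
contact_force: [0.5, -0.2, 0.6]
opening: 0.469
```

```bash
python3 go.py .4415 -.005 .0235 .1
```

```text
turn [0.0022 0.0008 0.0012] shift cm [-0.01  0.02  0.14] | t 22.92 pos [ 0.4413 -0.0049  0.0249] q [-0.24  0.09  2.27 -0.    0.78 -0.34] open 0.469
```

Close on the knob.

Request:
servo_tool:
  increments: "0 0 0 0 0 0.1 3;0 0 0 0 0 0.1 2.2;0 0 0 0 0 0.1 1.6;0 0 0 0 0 0.1 1.2;0 0 0 0 0 0.1 0.8;0 0 0 0 0 0.1 0.8;0 0 0 0 0 0.1 0.8;0 0 0 0 0 0.1 0.8"

```text
time: 23.58
eef_pos: [0.4405, -0.0048, 0.0233]
tcp_rot: [0.67, 0.742, 0.0, 0.0]
contact_force: [-1.8, -0.8, 5.1]
opening: 0.133
```

Request:
servo_tool:
  increments: "0 0 0 0 0 0 0.8;0 0 0 0 0 -1 0.8;0 0 0 0 0 -2 0.8;0 0 0 0 0 -4 0.8;0 0 0 0 0 -6 0.8;0 0 0 0 0 -8 0.8;0 0 0 0 0 -8 0.8;0 0 0 0 0 -8 0.8"

```text
time: 24.25
eef_pos: [0.4412, -0.005, 0.1044]
tcp_rot: [0.67, 0.742, 0.001, 0.002]
contact_force: [-0.9, 0.2, -0.7]
opening: 0.132
```

```bash
python3 go.py .6375 .0455 .1 .1;python3 - <<'E'
from h import *
im,d=ctrl.read_camera("scene")
c=proj("scene",[.44,-.005,.08]).astype(int); a=im[max(0,c[1]-40):c[1]+40,max(0,c[0]-50):c[0]+50]
cv2.imwrite("pics/scene12.png",cv2.resize(a[...,::-1],None,fx=6,fy=6,interpolation=cv2.INTER_CUBIC))
E
```

```text
turn [0.0038 0.0014 0.0011] shift cm [ 3.04 20.04  0.51] | t 24.25 pos [ 0.4412 -0.005   0.1044] q [-0.24 -0.07  2.24 -0.    0.96 -0.34] open 0.132
```

View pics/scene12.png

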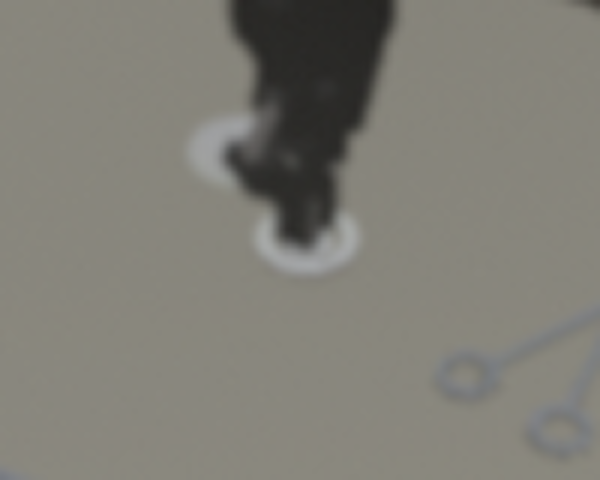

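Request:
servo_tool:
  increments: "0 0 0 3 20 -0.5 0.8;0 0 0 3 20 -0.5 0.8;0 0 0 3 20 -0.5 0.8;0 0 0 3 20 -0.5 0.8;0 0 0 3 20 -0.5 0.8;0 0 0 3 20 -0.5 0.8;0 0 0 3 20 -0.5 0.8;0 0 0 3 20 -0.5 0.8;0 0 0 3 20 -0.5 0.8"

```text
time: 25.05
eef_pos: [0.6342, 0.0452, 0.1063]
tcp_rot: [0.671, 0.742, -0.001, -0.001]
contact_force: [-0.4, -0.5, -0.7]
opening: 0.134
```

```bash
python3 go.py .6375 .0455 .0735 .1;python3 - <<'E'
from h import *
s=ctrl.get_state()["eef_pos"]
im,d=ctrl.read_camera("scene"); P=pts("scene",d)
p=[.6375,.0455,.06]
c=proj("scene",p).astype(int); a=im[max(0,c[1]-40):c[1]+40,max(0,c[0]-50):c[0]+50]
cv2.imwrite("pics/scene13.png",cv2.resize(a[...,::-1],None,fx=6,fy=6,interpolation=cv2.INTER_CUBIC))
o=c-[50,40]; z=s[2]-.0233+.007
print(z,(proj("scene",[s[0],s[1],z])-o)*6+2.5)
E
```

```text
turn [-0.0033 -0.0005  0.0008] shift cm [-0.    0.34  3.28] | t 25.05 pos [0.6342 0.0452 0.1063] q [-0.09  0.35  1.77 -0.    1.03 -0.19] open 0.134
0.0900056262158207 [310.25899413 198.33784133]
```

View pics/scene13.png

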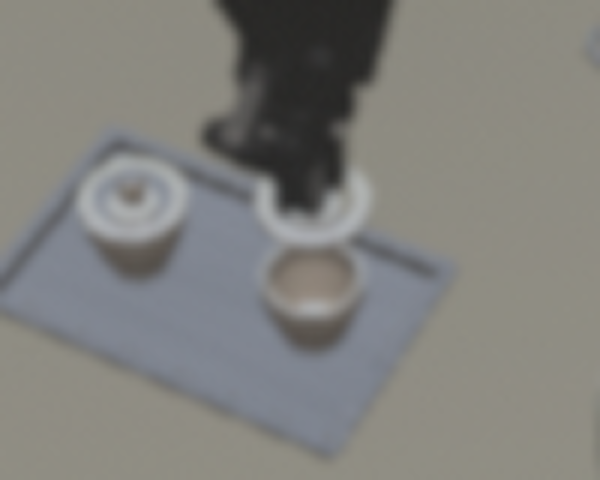

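Request:
servo_tool:
  increments: "0 0 0 0 0 1.5 0.8;0 0 0 0 0 2.5 0.8;0 0 0 0 0 3.2 0.8;0 0 0 0 0 3.6 0.8;0 0 0 0 0 3.8 0.8;0 0 0 0 0 3.9 0.8;0 0 0 0 0 3.9 0.8;0 0 0 0 0 3.9 0.8"

```text
time: 25.77
eef_pos: [0.6365, 0.0453, 0.0693]
tcp_rot: [0.671, 0.742, 0.0, 0.0]
contact_force: [-0.3, 0.5, -0.3]
opening: 0.136
```

```bash
python3 go.py .6375 .0455 .0633 .1
```

```text
turn [0.0009 0.0002 0.001 ] shift cm [0.01 0.1  0.6 ] | t 25.77 pos [0.6365 0.0453 0.0693] q [-0.09  0.4   1.78 -0.    0.96 -0.19] open 0.136
```

Request:
servo_tool:
  increments: "0 0 0 0 0.1 0.2 0.8;0 0 0 0 0.1 0.4 0.8;0 0 0 0 0.1 0.5 0.8;0 0 0 0 0.1 0.6 0.8;0 0 0 0 0.1 0.65 0.8;0 0 0 0 0.1 0.65 0.8;0 0 0 0 0.1 0.65 0.8"

```text
time: 26.35
eef_pos: [0.6376, 0.0454, 0.0634]
tcp_rot: [0.67, 0.742, 0.0, 0.0]
contact_force: [-1.5, 0.3, 6.2]
opening: 0.129
```

```bash
python3 go.py .6375 .0455 .0633 .1;python3 - <<'E'
from h import *
im,d=ctrl.read_camera("scene"); P=pts("scene",d)
p=[.6375,.0455,.06]
c=proj("scene",p).astype(int); a=im[max(0,c[1]-40):c[1]+40,max(0,c[0]-50):c[0]+50]
cv2.imwrite("pics/scene14.png",cv2.resize(a[...,::-1],None,fx=6,fy=6,interpolation=cv2.INTER_CUBIC))
E
```

```text
turn [0.0006 0.0002 0.0011] shift cm [ 0.01 -0.    0.01] | t 26.35 pos [0.6376 0.0454 0.0634] q [-0.09  0.41  1.78 -0.    0.95 -0.19] open 0.129
```

View pics/scene14.png

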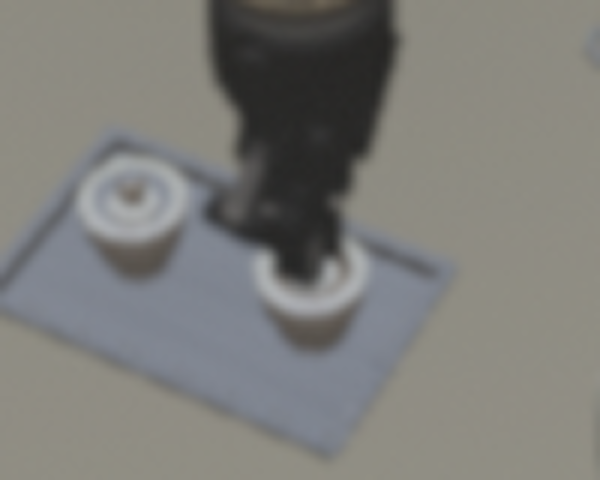

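Contact at exactly the expected height. Release and withdraw.

Request:
servo_tool:
  increments: "0 0 0 0 0 0 1.5;0 0 0 0 0 0 2;0 0 0 0 0 0 3;0 0 0 0 0 0 3.5;0 0 0 0 0 -1 3.5;0 0 0 0 0 -3 3.5;0 0 0 0 0 -6 3.5;0 0 0 0 0 -9 3.5;0 0 0 0 0 -12 3.5;0 0 0 0 0 -12 3.5"

```text
time: 27.23
eef_pos: [0.6412, 0.0451, 0.1915]
tcp_rot: [0.67, 0.742, 0.004, 0.006]
contact_force: [1.5, -0.0, 2.0]
opening: 0.414
```

Request:
servo_tool:
  increments: "0 0 0 15 -4 0 3.5;0 0 0 15 -4 0 3.5;0 0 0 15 -4 0 3.5;0 0 0 15 -4 0 3.5;0 0 0 15 -4 0 3.5;0 0 0 15 -4 0 3.5;0 0 0 15 -4 0 3.5"

```text
time: 27.82
eef_pos: [0.5824, 0.1904, 0.1825]
tcp_rot: [0.67, 0.742, 0.0, 0.0]
contact_force: [0.7, 0.3, 0.7]
opening: 0.409
```

Run:
```python
from h import *
for n in("scene","top"):
    im,d=ctrl.read_camera(n); P=pts(n,d)
    cv2.imwrite(f"pics/{n}15.png",cv2.resize(im[...,::-1],(800,600),interpolation=cv2.INTER_CUBIC)[100:])
    for k,(x,y,lo,hi) in dict(lidrim=(.6375,.0455,.040,.053),knob=(.6375,.0455,.056,.075),cov=(.648,-.046,.040,.053),botcap=(.508,.44,.085,.11),stor=(.523,.315,.085,.11),sA=(.526,-.317,.03,.05),sB=(.516,-.37,.03,.05)).items():
        m=(np.hypot(P[...,0]-x,P[...,1]-y)<.03)&(P[...,2]>lo)&(P[...,2]<hi); Q=P[m]
        if len(Q)>3: print(n,k,len(Q),((Q.max(0)+Q.min(0))/2).round(4)[:2],"ext",np.ptp(Q[:,:2],axis=0).round(3),"zmed",np.median(Q[:,2]).round(4))
    c=proj(n,[.6375,.02,.05]).astype(int); a=im[max(0,c[1]-40):c[1]+40,max(0,c[0]-50):c[0]+50]
    cv2.imwrite(f"pics/{n}15z.png",cv2.resize(a[...,::-1],None,fx=6,fy=6,interpolation=cv2.INTER_CUBIC))
```

```text
scene lidrim 179 [0.6369 0.0445] ext [0.049 0.051] zmed 0.0459
scene knob 11 [0.6366 0.0459] ext [0.01  0.011] zmed 0.0595
scene cov 153 [ 0.6477 -0.0459] ext [0.051 0.051] zmed 0.0457
scene botcap 99 [0.5084 0.4402] ext [0.026 0.024] zmed 0.0955
scene stor 86 [0.5237 0.3173] ext [0.024 0.024] zmed 0.0955
scene sA 23 [ 0.5317 -0.3113] ext [0.022 0.029] zmed 0.0337
scene sB 22 [ 0.5165 -0.3638] ext [0.035 0.023] zmed 0.034
top lidrim 177 [0.6368 0.0435] ext [0.048 0.049] zmed 0.0456
top knob 7 [0.6349 0.0438] ext [0.01  0.008] zmed 0.0595
top cov 179 [ 0.6483 -0.0478] ext [0.048 0.048] zmed 0.0456
top botcap 91 [0.5074 0.4389] ext [0.024 0.026] zmed 0.0952
top sA 16 [ 0.5267 -0.317 ] ext [0.033 0.033] zmed 0.0357
top sB 18 [ 0.5173 -0.3709] ext [0.032 0.036] zmed 0.0344
```

View pics/scene15.png

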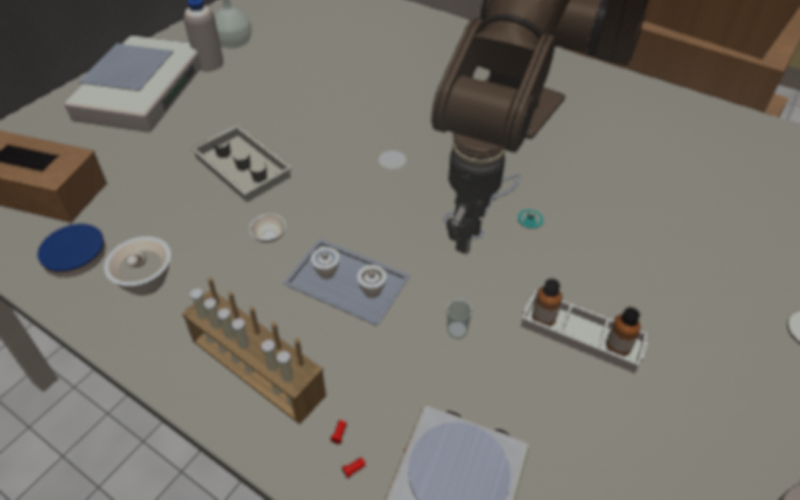

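View pics/scene15z.png

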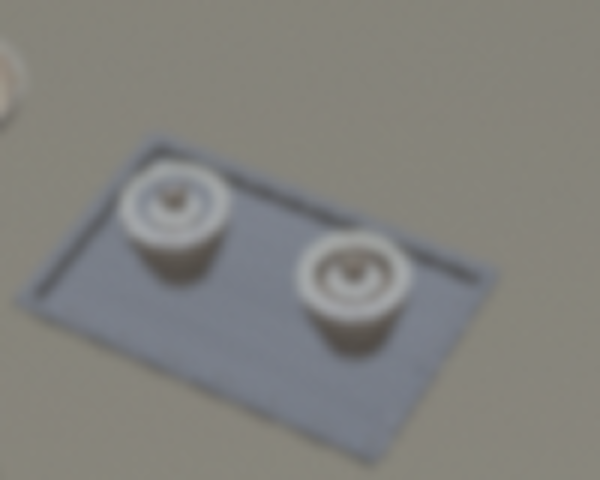

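View pics/top15z.png

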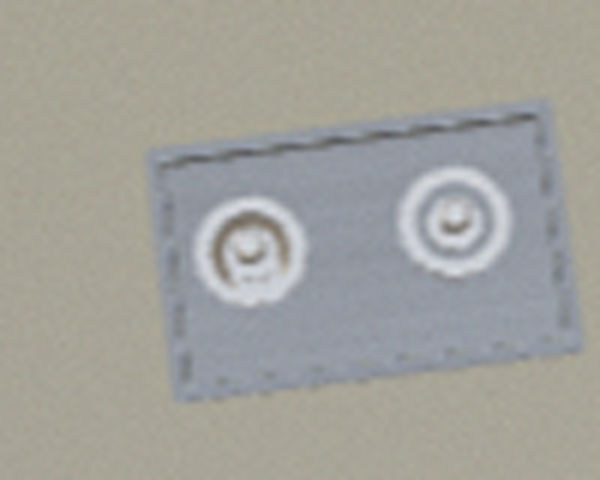

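```bash
python3 -c "
from h import *; print(ctrl.get_state()['time']); print(ctrl.sign_off())"
```

```text
27.9167
the job is handed in; nothing more can be done
None
```

I put everything away and handed the job in at 27.9 s of the 128 s allowed. The hand-in gives no verdict.

- **Bottle:** it stands upright in the +y end bay of the rack. Both cameras place its cap within about 2 mm of the bay centre I aimed for. The stored bottle stands upright where it was first measured, within about 2 mm. That last check is from the scene camera only.
- **Stoppers:** both stand on the bin floor next to the stored one. Each was set down by the gripper. Their tops read 34–36 mm in depth, against 37 mm expected for a stopper standing on the floor.
- **Crucible and lid:** the crucible stands upright in the tray's +y half, set down with about 6 N of contact force. The lid met it with about 6 N at the expected height. The lid is centred within about 2 mm of the crucible axis. Its rim height matches the already covered crucible (45.9 mm against 45.7 mm), and that one moved no more than about 2 mm.

**Disagreements:** the two cameras differed by 1–3 mm, and by up to about 8 mm on the stoppers, which gave few depth points. The stopper tops, and the part of each lid between knob and rim, show the colour of what is behind them. I checked those by outline and the depth of the parts that could be measured.

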